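# Level scoop of wooden blanks

## Robot

A 7-joint arm with a two-finger parallel gripper is mounted at the origin on a cart in front of the work surface, level with it; the furniture and walls round the work are solid. World frame = base frame: x ahead of the robot, y to its left, z up, the work surface at z = 0. Lengths are in m, angles in rad, forces in N, time in s.
With the tool pointing down it reaches from about 0.425 to 0.875 m from the base axis. Payload 4.7 kg.
Tool frame: the origin (TCP) lies on the centre line of the jaws, within the pads' length; the fingertips stand 22 mm ahead of it and the grasp point (between the pads) lies 3 mm ahead of it; z points along the fingers, y is the direction in which the jaws open and shut (so a half turn about z gives the same grasp; the last joint's range is limited). The gripper opens to 87 mm and grips with 3 to 60 N. Pads are 19 mm wide; open, the fingers measure 117 mm over their backs; the gripper's body (75 mm by 190 mm) begins 51 mm behind the grasp point.
Start: joints at [1.227, 0.321, -0.07, 1.45, 0.023, 1.371, -0.057], TCP at [0.228, -0.609, 0.245] pointing down, gripper open.
Joint ranges: [-2.86, 2.86], [-0.3, 2.09], [-1.38, 1.24], [0.06, 2.45], [-1.56, 4.7], [0.09, 2.05], [-2.69, 2.69]. Speed limits (rad/s): [2.57, 2.57, 3.14, 3.14, 3.14, 3.14, 3.14].

## Interface

Orientations are given as a rotation vector (axis times angle).
In Python, from bench import ctrl, imaging, close_job, finder gives the robot as it stands. The module is installed in compiled form; this text tells all that it offers.
- The arm moves only by the shell command python3 -m jog 'ROWS' [FORCE]. ROWS is JSON, a list that holds one entry, the list of rows, each a list of 7 numbers: the shift along the tool's x, y, z in cm, then the turn, a rotation vector about the tool's x, y, z in degrees, then the finger opening in cm, from 0 to 8.7. In form: [[[dx, dy, dz, ax, ay, az, claw], ...]]. A call has 1 to 12 rows; each row shifts and turns the commanded pose from where the row before left it, along the tool's axes as they then stand; what a row does not reach is not made up. A row lasts 1/10 s, in which the tool goes at most 50 mm and 8.59 degrees, less where a joint would pass 70% of its speed; a pose out of reach is approached as far as the arm can. A call is refused whole if a number of a shift passes 5 or a number of a turn 8.59, either way. A call with a gripper value outside its range is refused whole. The fingers move at their own pace and stop on an object; FORCE is the grip in N (left out, the last holds). Time passes only in rows, so rows that do not move let the fingers close. It gives the time, the measured TCP pose, the force and the opening at its end, in the units of the state.
- ctrl.get_state(): the state, without advancing time (a new reading comes with each control period).
- imaging.get_image(name): name is "scene" or "top" or "wrist"; returns a dict with "frame" (400x640x3 uint8, red, green, blue), "intrinsics" (3x3 intrinsics, pixels), "pose" (4x4, takes a point from camera to world coordinates). Camera axes: x right, y down, z forward; pixel columns grow to the right and rows downward; lengths in m; the calibration is good to about 2 mm. A picture is of the moment at which its call begins. There is no depth.
- close_job(): hands the job in, once; it reports no verdict.
Trained networks look in the newest picture that a camera, given by its name, has taken for a name from the list of things; names that differ only in an ending like _2 or _b are one class to them, and where a whole thing is asked for, a point or a joint stands for the part that bears it (a point fixed in the world has none). Each returns a list of dicts, best first, with "conf" (0 to 1); they miss things now and then, are a little off and sometimes report something else, mostly with a low value. They report only what shows in the picture. A call takes as long as a camera call.
- finder.trace(label, camera): "region" (400x640 bool, what is visible of it) and "point" ([row, column] as shares, 0 to 1, of the picture: columns of its width, rows of its height, amid what is visible of it).
- finder.spot_point(label, camera): "point" ([row, column] as shares, 0 to 1, of the picture: columns of its width, rows of its height: a listed point, or the origin of a listed thing).
The state is a dict: "time": time; "joint_positions": joint angles; "qd": joint speeds; "joint_torque": joint torques, N m; "position": TCP position; "tool_rot": TCP orientation; "ft_force": force on the tool from outside, world axes, zero at the start; "torque": the same for the moment, N m; "grip_width": opening from 0.0 (shut) to 1.0 (fully open).
Only numpy, scipy, OpenCV 4.12 (cv2) and the standard library are available. Lean on these libraries where they do the work, as an engineer would, in place of code of your own. Each camera call takes 0.05 s, during which the arm holds its last target. There are 200 camera calls.

## Task

Take the shallow one of the two blank scoops, slide it lip first along the tray floor, under the strike bar and beneath the stack of round wooden blanks until both blanks ride in it, then draw it back under the bar so that the bar strikes off the upper blank and exactly one level layer, one blank, stays in the pocket. The struck-off blank stays behind in the tray; leave the scoop with its blank lying flat on the tray's open apron, fully out from under the bar. Do not touch the blanks with the gripper.

Things in the scene. Friction and masses are not known exactly. Their poses are not given: they have to be found in the camera images.
- scoop: Shallow aluminium scoop, 150 g, walls 14 mm high (the one beside it, 32 mm, is not wanted). Origin: underside below the middle of its wooden grip post (24 x 24 mm, top at 78 mm, grasp above 40 mm); x to the lip, z up. Neck to x = 71 mm; pocket 64 mm wide inside, 72 outside, floor 2 mm, side walls end at x = 124; bevelled lip peaks 7 mm high at x = 135, inner face at 133, ends at 155. A blank in the pocket: centre at x = 96 to 108.
- tray: Fixed wooden tray. Origin: worktop level under the middle of the strike bar; x: way the scoop is pushed in. Floor 4 mm thick, 112 wide, x = -190 to 105 mm, open apron before the bar. Steel bar x = -5 to 5, 23 to 50 mm above the worktop; bar posts and walls beyond it 92 mm apart. Stop board: face at x = 70, 13 to 42 mm up; the lip fits under it, scoop walls meet it when the scoop's origin is at x = -54.
- blank_low: Lower wooden blank: round disc 50 mm across, 12 mm thick, 25 g. Origin: centre of its underside, z up. It starts flat on the tray floor near the stop board, which holds it while the lip wedges under it (under 15 N). It drops into the pocket once the scoop's origin is at tray x = -62 to -54 mm. With the scoop's origin before x = -160 mm the whole scoop is clear of the bar.
- blank_top: Upper wooden blank, same disc as the lower one and stacked on it. Origin: centre of its underside, z up. In the scoop it stands 14 to 26 mm above the scoop's underside; the bar (underside 19 mm above the tray floor) catches it while the lower blank passes 5 mm beneath the bar. Struck off, it may lie or lean in the tray. (A fixed vice 135 mm tall stands between scoops and tray: carry over it.)

How it is judged:
On the way, in this order (a step that is already met when the one before it is completed fails the run):
1. both blanks ride in the scoop beyond the strike bar, the lower in the pocket and the upper on top of it (x of blank_low in the frame of scoop between 0.087 and 0.115 m and y of blank_low in the frame of scoop between -0.012 and 0.012 m and z of blank_low in the frame of scoop between -0.001 and 0.007 m and x of blank_low in the frame of tray above 0.01 m and z of blank_top in the frame of scoop between 0.011 and 0.018 m and angle between blank_top's own z axis and vertical below 0.2 rad and horizontal distance between blank_top and blank_low below 0.02 m), for 0.1 s.
2. the scoop is drawn back under the bar with one blank level in it, the other struck off and lying in the tray (x of blank_low in the frame of scoop between 0.087 and 0.115 m and y of blank_low in the frame of scoop between -0.012 and 0.012 m and z of blank_low in the frame of scoop between -0.001 and 0.007 m and z of scoop in the frame of tray between -0.002 and 0.01 m and y of scoop in the frame of tray between -0.05 and 0.05 m and x of scoop in the frame of tray between -0.24 and -0.145 m and angle between scoop's own z axis and vertical below 0.1 rad and x of blank_top in the frame of tray between 0.005 and 0.075 m and z of blank_top in the frame of tray below 0.03 m and y of blank_top in the frame of tray between -0.04 and 0.04 m), for 0.1 s.
At the end, for the whole second after the job is handed in: Lower blank in the scoop's pocket (14 mm along, 12 mm across); scoop on the apron, level (6 degrees), its origin 145 to 240 mm before the bar, within 50 mm of the tray's middle line; upper blank between bar and stop board, flat or leaning (origin under 30 mm up); all at rest, released (all of step 2 and linear speed of each of scoop, blank_low, blank_top below 0.02 m/s and contact force between the fingers and scoop below 0.1 N); the robot touches nothing.
It fails at once if the gripper touches a blank (contact force between the fingers and blank_low above 0.5 N or contact force between the fingers and blank_top above 0.5 N).
It also fails if it takes over 58 s, if anything falls off the work surface, if the arm or the gripper's body presses on something with over 40 N, if the wrist force passes 120 N, or if a joint passes its speed limit or range.

## Working session

There is one attempt and no reset: what is moved stays moved. The work goes in short steps, Python scripts to look and compute and a shell command to move; the robot and the scene stay as the last step left them, time stands still between calls to the robot, and variables do not carry over. Pictures are saved under pics/ and viewed, about 8 in all and at most 12, crops included, and the job is handed in when it is done.

```bash
mkdir -p pics; cat > h.py <<'E'
import numpy as np, cv2
from bench import ctrl, imaging, finder
from scipy.spatial.transform import Rotation as R
def proj(im,P):
    T=np.linalg.inv(im["pose"]);p=(T[:3,:3]@np.array(P,float).T).T+T[:3,3]
    q=(im["intrinsics"]@p.T).T;return q[:,:2]/q[:,2:]
def ray(im,uv,z):
    d=im["pose"][:3,:3]@np.linalg.inv(im["intrinsics"])@np.array([uv[0],uv[1],1.]);o=im["pose"][:3,3]
    return o+d*(z-o[2])/d[2]
def save(im,name,crop=None,s=1):
    f=im["frame"][...,::-1]
    if crop: f=f[crop[1]:crop[3],crop[0]:crop[2]]
    cv2.imwrite("pics/"+name,cv2.resize(f,None,fx=s,fy=s,interpolation=cv2.INTER_CUBIC))
E
python3 - <<'E'
from h import *
s=ctrl.get_state();print(s)
ims={c:imaging.get_image(c) for c in("scene","top")}
f=np.hstack([ims[c]["frame"] for c in ims])
for c in ims:
    im=ims[c];save(im,c+"0.png",s=1.25);print(c,im["pose"][:3,3].round(3))
    for l in("scoop","tray","blank_low","blank_top"):
        for r in finder.spot_point(l,c):
            uv=np.array(r["point"])[::-1]*[640,400];print(c,l,round(r["conf"],2),uv.round(1),ray(im,uv,0.0).round(3))
        for r in finder.trace(l,c):
            uv=np.array(r["point"])[::-1]*[640,400];print(" trace",l,round(r["conf"],2),uv.round(1),r["region"].sum())
E
```

```text
{'time': 0.0, 'joint_positions': array([ 1.22710545,  0.32184104, -0.07007009,  1.45163255,  0.02262243,
        1.37081326, -0.05689043]), 'qd': array([-8.89782974e-04, -5.61828027e-04, -7.63108626e-04,  6.83258913e-05,
       -5.11892854e-04, -3.95882824e-04, -5.66501236e-04]), 'joint_torque': array([-9.00586042e-05, -4.91287458e+01, -4.03918857e-01, -3.12527239e+01,
       -6.37667114e-02,  4.38751420e-02,  1.74004763e-04]), 'position': array([ 0.22739878, -0.60839266,  0.24347097]), 'tool_rot': array([-3.08962546e+00, -5.58740225e-01,  7.22584221e-04]), 'ft_force': array([-0.216493  ,  0.30262487,  1.04963978]), 'torque': array([-0.00518241,  0.02031098,  0.02759377]), 'grip_width': 0.9964384873602923}
scene [-0.05   0.684  0.83 ]
scene scoop 0.84 [403.7 175.5] [ 0.401 -0.326  0.   ]
 trace scoop 0.88 [390.1 165.5] 595
 trace scoop 0.47 [258.5 247.4] 3187
scene tray 0.67 [243.4 247. ] [0.591 0.242 0.   ]
 trace tray 0.91 [257.7 247.6] 3161
scene blank_low 0.54 [226.1 242.2] [0.643 0.26  0.   ]
scene blank_top 0.59 [227.7 238.8] [0.65  0.249 0.   ]
 trace blank_top 0.67 [230.6 236.6] 205
top [ 0.427 -0.002  1.098]
top scoop 0.57 [443.8 241. ] [ 0.388 -0.34   0.   ]
 trace scoop 0.61 [445.3 209.1] 1369
 trace scoop 0.17 [239.3 187.8] 4232
top tray 0.73 [234.  170.7] [0.596 0.234 0.   ]
 trace tray 0.92 [239.7 186.9] 3948
top blank_top 0.63 [227.4 159.1] [0.629 0.252 0.   ]
 trace blank_top 0.78 [227.4 157.2] 317
```

View pics/top0.png

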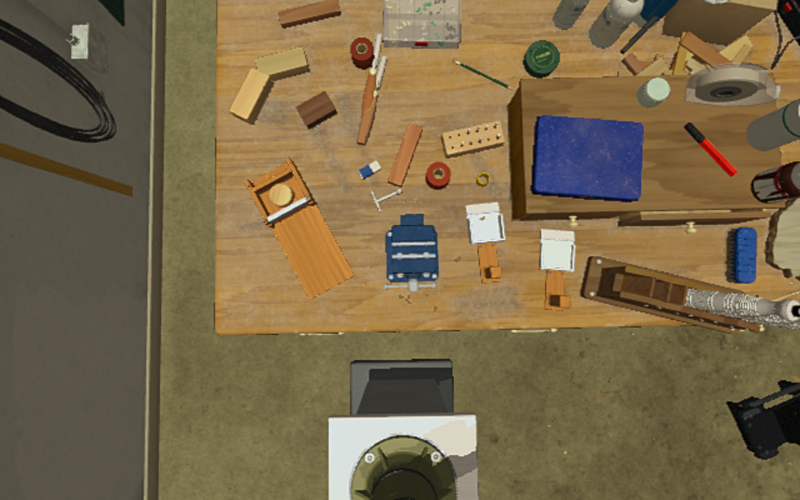

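View pics/scene0.png

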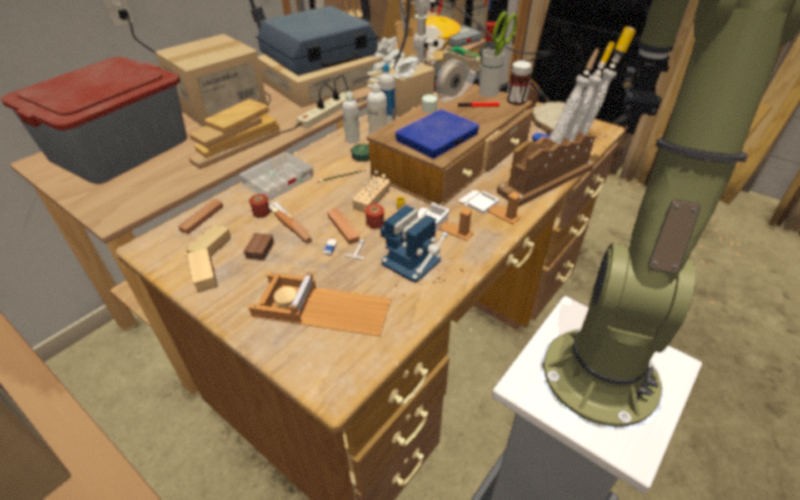

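The top view shows the tray at about (300,230) with its blanks, the vice at (412,255), and the two scoops at (487,240) and (557,270). I need a closer look to tell which scoop is shallow.

```bash
python3 - <<'E'
from h import *
a=imaging.get_image("scene")["frame"][140:215,320:430];b=imaging.get_image("top")["frame"][155:255,360:470]
c=imaging.get_image("top")["frame"][120:240,190:290]
r=lambda f,w:cv2.resize(f,(w,int(f.shape[0]*w/f.shape[1])),interpolation=cv2.INTER_CUBIC)
A=r(a,400);B=r(b,400);H=max(A.shape[0],B.shape[0])
p=lambda f:np.pad(f,((0,H-f.shape[0]),(0,0),(0,0)))
cv2.imwrite("pics/z1.png",np.hstack([p(A),p(B)])[...,::-1])
E
```

```text
(no output)
```

View pics/z1.png

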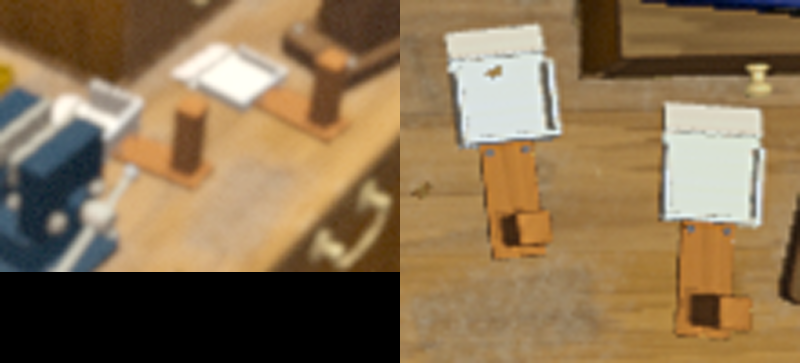

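The right-hand scoop has the thin low walls, which matches the finder, so that's the wanted one. Next, a crop of the tray.

```bash
python3 - <<'E'
from h import *
b=imaging.get_image("top")["frame"][120:245,190:290]
a=imaging.get_image("scene")["frame"][210:275,195:320]
A=cv2.resize(b,None,fx=4.5,fy=4.5,interpolation=cv2.INTER_CUBIC)
B=cv2.resize(a,None,fx=2.8,fy=2.8,interpolation=cv2.INTER_CUBIC)
B=np.pad(B,((0,A.shape[0]-B.shape[0]),(0,0),(0,0)))
cv2.imwrite("pics/z2.png",np.hstack([A,B])[...,::-1]);print(A.shape,B.shape)
E
```

```text
(562, 450, 3) (562, 350, 3)
```

View pics/z2.png

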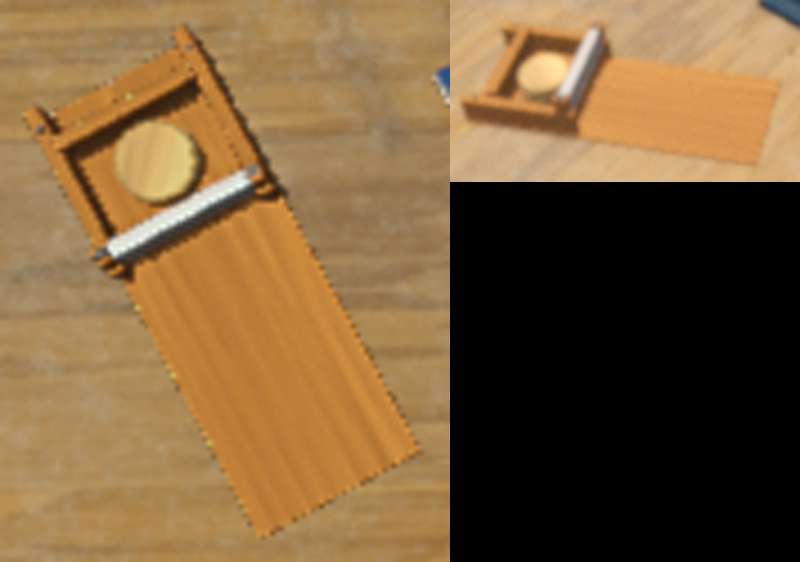

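```bash
cat >> h.py <<'E'
from scipy.optimize import least_squares
def fit(im,px,M,x0):
    px=np.array(px);M=np.array(M)/1000
    def w(v):
        c,s=np.cos(v[2]),np.sin(v[2]);return np.c_[v[0]+c*M[:,0]-s*M[:,1],v[1]+s*M[:,0]+c*M[:,1],M[:,2]]
    r=least_squares(lambda v:(proj(im,w(v))-px).ravel(),x0);return r.x,(r.fun.reshape(-1,2)).round(1)
E
python3 - <<'E'
from h import *
im=imaging.get_image("top")
c=lambda u,v,s,a,b:((u+.5)/s-.5+a,(v+.5)/s-.5+b)
S=400/110
px=[c(u-400,v,S,360,155) for u,v in[(735,313),(667,103),(761,108),(662,219),(760,226)]]
v,r=fit(im,px,[(0,0,78),(155,36,2),(155,-36,2),(71,36,14),(71,-36,14)],[.39,-.34,0]);print("scoop",v.round(4),np.degrees(v[2]),r.tolist())
px=[c(u,v,4.5,190,120) for u,v in[(263,537),(420,450),(181,214),(27,112),(180,28)]]
for M in([(-190,56,4),(-190,-56,4),(0,0,50)],):
    t,r=fit(im,px[:3],M,[.6,.23,.5]);print("tray",t.round(4),np.degrees(t[2]),r.tolist())
for n,q in[("side L",(128,283)),("side R",(288,200)),("blank",(158,161))]:
    P=ray(im,c(*q,4.5,190,120),.028 if n=="blank" else .004);d=P[:2]-t[:2];cc,s=np.cos(t[2]),np.sin(t[2]);print(n,P.round(4),(cc*d[0]+s*d[1]).round(4),(-s*d[0]+cc*d[1]).round(4))
E
```

```text
scoop [ 0.3892 -0.3361 -0.1036] -5.938356108699947 [[-0.0, 0.8], [-0.4, 0.4], [-0.1, 1.1], [0.4, -1.3], [0.1, -1.1]]
tray [0.5987 0.2345 0.4816] 27.59607740129652 [[-0.4, 0.4], [0.7, -0.0], [-0.3, -0.4]]
side L [0.5629 0.2771 0.004 ] -0.012 0.0543
side R [0.6122 0.1779 0.004 ] -0.0142 -0.0564
blank [0.6339 0.2526 0.028 ] 0.0396 -0.0003
```

```bash
cat >> h.py <<'E'
def delta(pos,yaw):
    """cm shift in current tool axes to pos; turn about tool z (deg) so tool y heads along yaw(deg); also tilt"""
    s=ctrl.get_state();Q=R.from_rotvec(s["tool_rot"]).as_matrix()
    d=Q.T@(np.array(pos)-s["position"])*100
    a=(np.degrees(np.arctan2(Q[1,1],Q[0,1])))
    # same shift in tool axes as they stand once levelled and turned to yaw
    y=np.radians(yaw);Y=np.array([np.cos(y),np.sin(y),0]);Z=np.array([0,0,-1.]);T=np.c_[np.cross(Y,Z),Y,Z]
    print("now",s["position"].round(4),"t",round(s["time"],2),"yaw",a.round(2),"tooldelta cm",d.round(2),"| after turn",(T.T@(np.array(pos)-s["position"])*100).round(2),"rotvec deg",np.degrees(R.from_matrix(Q.T@T).as_rotvec()).round(2),"F",s["ft_force"].round(1),"w",round(s["grip_width"]*87,1))
E
python3 -m jog '[[[0,0,-4,0,0,0,7],[0,0,-4,0,0,0,7],[0,0,-3,0,0,0,7],[2.9,-3.8,0,0,0,0,7],[2.9,-3.8,0,0,0,0,7],[2.9,-3.8,0,0,0,0,7],[2.9,-3.8,0,0,0,0,7],[2.9,-3.8,0,0,0,0,7],[2.9,-3.8,0,0,0,0,7]]]' 30
python3 -c "
from h import *
print(ctrl.get_state()['joint_positions'].round(2));delta([.36,-.335,.26],-6)"
```

```text
time: 2.1
position: [0.3111, -0.3323, 0.3548]
tool_rot: [3.091, 0.559, 0.0]
ft_force: [1.7, -0.4, 0.4]
grip_width: 0.804
[ 1.03 -0.12 -0.25  1.71 -0.03  1.55 -0.42]
now [ 0.3111 -0.3323  0.3548] t 2.1 yaw -69.5 tooldelta cm [4.49 1.95 9.48] | after turn [0.25 4.89 9.48] rotvec deg [ 5.00e-02  3.00e-02 -6.35e+01] F [ 1.7 -0.4  0.4] w 70.0
```

```bash

python3 -m jog '[[[0,0,0,0,0,-8,7],[0,0,0,0,0,-8,7],[0,0,0,0,0,-8,7],[0,0,0,0,0,-8,7],[0,0,0,0,0,-8,7],[0,0,0,0,0,-8,7],[0,0,0,0,0,-8,7],[0,0,0,0,0,-7.5,7],[0.25,2.5,4,0,0,0,7],[0,2.5,4,0,0,0,7],[0,0,0,0,0,0,7]]]'
python3 - <<'E'
from h import *
print(ctrl.get_state()['joint_positions'].round(2));delta([.389,-.336,.063],-6)
im=imaging.get_image("wrist");save(im,"w1.png",s=1.25)
print(im["pose"].round(3))
for r in finder.spot_point("scoop","wrist"):
    uv=np.array(r["point"])[::-1]*[640,400];print(round(r["conf"],2),uv.round(1),ray(im,uv,0.0).round(4))
E
```

```text
time: 3.2
position: [0.3612, -0.3343, 0.269]
tool_rot: [-2.324, -2.1, -0.001]
ft_force: [-1.0, 0.9, -0.6]
grip_width: 0.804
[ 0.93 -0.01 -0.24  1.78 -0.    1.38  0.6 ]
now [ 0.3612 -0.3343  0.269 ] t 3.2 yaw -5.79 tooldelta cm [-0.03  2.91 20.58] | after turn [ 0.12  2.78 20.6 ] rotvec deg [-0.35 -0.37  0.21] F [-1.   0.9 -0.6] w 70.0
[[ 0.995 -0.094 -0.033  0.371]
 [-0.1   -0.954 -0.282 -0.256]
 [-0.005  0.284 -0.959  0.41 ]
 [ 0.     0.     0.     1.   ]]
0.55 [344.8 174.8] [ 0.3907 -0.3384  0.    ]
```

View pics/w1.png

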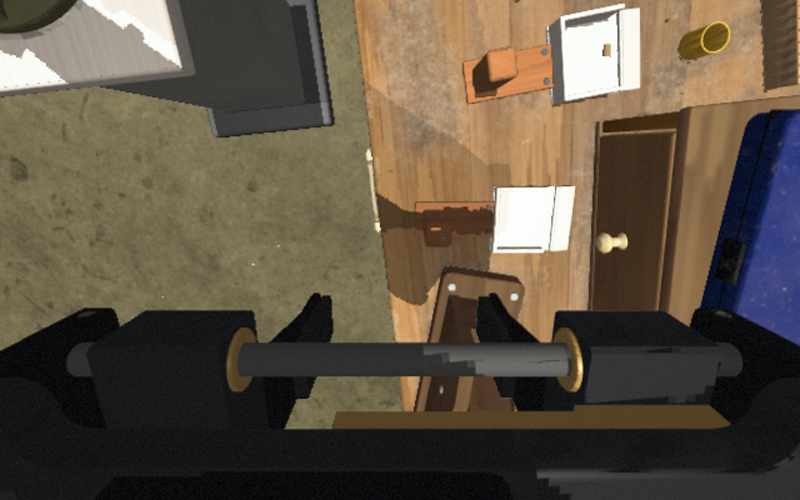

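The wrist view shows the shallow scoop: post at about (437,230), pocket from (494,187) to (550,252), lip edge at (573,187)–(570,251).

```bash
python3 - <<'E'
from h import *
im=imaging.get_image("wrist")
px=[((u+.5)/1.25-.5,(v+.5)/1.25-.5) for u,v in[(575,187),(570,251),(495,187),(493,253)]]
v,r=fit(im,px,[(155,36,1),(155,-36,1),(71,36,14),(71,-36,14)],[.39,-.34,0]);print(v.round(4),np.degrees(v[2]),r.tolist())
for M in[(0,0,78),(0,0,0),(12,12,78),(-12,-12,78)]:
    m=np.array(M)/1000;c,s=np.cos(v[2]),np.sin(v[2])
    print(M,proj(im,[[v[0]+c*m[0]-s*m[1],v[1]+s*m[0]+c*m[1],m[2]]])*1.25)
g=cv2.convertScaleAbs(im["frame"][130:215,290:470],alpha=1.8,beta=20)
cv2.imwrite("pics/w1z.png",cv2.resize(g,None,fx=4.4,fy=4.4,interpolation=cv2.INTER_CUBIC)[...,::-1])
E
```

```text
[ 0.3929 -0.3456 -0.0881] -5.047682130305527 [[-2.2, -0.3], [-4.0, -1.8], [3.7, 1.7], [2.2, -0.1]]
(0, 0, 78) [[438.61269015 236.7830603 ]]
(0, 0, 0) [[432.55621049 220.08509051]]
(12, 12, 78) [[451.62681036 224.12743481]]
(-12, -12, 78) [[425.86087431 249.18360699]]
```

View pics/w1z.png

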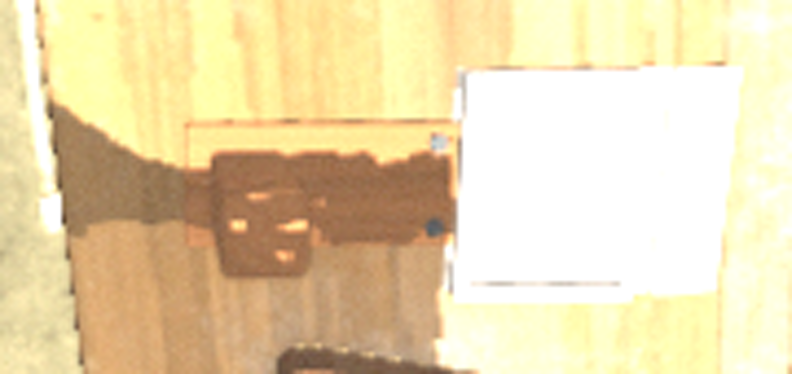

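```bash
python3 - <<'E'
from h import *
im=imaging.get_image("wrist")
c=lambda u,v:((u+.5)/4.4-.5+290,(v+.5)/4.4-.5+130)
print(ray(im,c(262,227),.078).round(4))
e=np.array([ray(im,c(u,v),z)[:2] for u,v,z in[(186,121,.004),(455,123,.004),(186,245,.004),(742,66,.001),(712,293,.001)]]);print(e.round(4))
for a,b in((1,0),): print(np.degrees(np.arctan2(*(e[a]-e[b])[::-1])))
d=e[3]-e[4];print("lip",np.hypot(*d),np.degrees(np.arctan2(-d[0],d[1])), "lipmid",(e[3]+e[4])/2)
p=ray(im,c(262,227),.078)[:2];d=(e[3]+e[4])/2-p;print(np.hypot(*d),np.degrees(np.arctan2(d[1],d[0])))
delta([p[0],p[1],.063],-5)
E
```

```text
[ 0.3921 -0.3371  0.078 ]
[[ 0.3758 -0.3175]
 [ 0.4608 -0.327 ]
 [ 0.3719 -0.3578]
 [ 0.5524 -0.319 ]
 [ 0.5446 -0.3931]]
-6.400068899571358
lip 0.07451131085603134 -6.002367717798086 lipmid [ 0.54847181 -0.3560054 ]
0.1574759108963509 -6.912297266996546
now [ 0.3606 -0.3379  0.2761] t 3.4 yaw -6.05 tooldelta cm [ 0.45  3.09 21.32] | after turn [ 0.36  3.13 21.31] rotvec deg [ 0.09  0.1  -1.05] F [-0.3  0.2  1. ] w 69.9
```

```bash

python3 -m jog '[[[0.4,3.1,3,0,0,0,7],[0,0,5,0,0,0,7],[0,0,5,0,0,0,7],[0,0,4,0,0,0,7],[0,0,2.5,0,0,0,7],[0,0,1.8,0,0,0,7],[0,0,0,0,0,0,7],[0,0,0,0,0,0,7]]]'
python3 - <<'E'
from h import *
delta([.3915,-.337,.063],-6.2)
E
python3 -m jog '[[[0,0,0,0,0,0,3],[0,0,0,0,0,0,3],[0,0,0,0,0,0,1.5],[0,0,0,0,0,0,1.5],[0,0,0,0,0,0,1.5],[0,0,0,0,0,0,1.5],[0,0,0,0,0,0,1.5]]]' 40
```

```text
time: 4.2
position: [0.3925, -0.3376, 0.0633]
tool_rot: [2.334, 2.099, -0.0]
ft_force: [-0.1, 0.4, -0.5]
grip_width: 0.808
now [ 0.3925 -0.3376  0.0633] t 4.2 yaw -6.05 tooldelta cm [ 0.05 -0.11  0.03] | after turn [ 0.05 -0.11  0.03] rotvec deg [0.11 0.1  0.15] F [-0.1  0.4 -0.5] w 70.3
time: 4.9
position: [0.392, -0.3363, 0.0616]
tool_rot: [-2.335, -2.102, 0.0]
ft_force: [-0.6, 0.4, 1.1]
grip_width: 0.271
```

```bash

python3 -m jog '[[[0,0,-3,0,0,0,1.5],[0,0,-5,0,0,0,1.5],[0,0,-5,0,0,0,1.5],[0,0,-5,0,0,0,1.5],[0,0,-5,0,0,0,1.5],[0,0,-4,0,0,0,1.5],[4,0,0,0,0,0,1.5],[4,1,0,0,0,0,1.5],[4,1.5,0,0,0,0,1.5],[4,1.5,0,0,0,0,1.5],[4,1,0,0,0,0,1.5]]]'
python3 -m jog '[[[4,1,0,0,0,0,1.5],[4,0.5,0,0,0,0,1.5],[4,0.5,0,0,0,0,1.5],[4,0,0,0,0,0,1.5],[4,0,0,0,0,0,1.5],[4,0,0,0,0,0,1.5],[4,0,0,0,0,0,1.5],[0,0,0,0,0,0,1.5]]]'
python3 - <<'E'
from h import *
delta([.448,.156,.20],27.6)
print(ctrl.get_state()['joint_positions'].round(2))
E
```

```text
time: 6.0
position: [0.463, -0.1409, 0.3311]
tool_rot: [-2.334, -2.102, 0.0]
ft_force: [0.5, -0.6, -1.7]
grip_width: 0.27
time: 6.8
position: [0.5102, 0.1412, 0.3313]
tool_rot: [-2.32, -2.112, -0.003]
ft_force: [-0.0, 0.1, -1.7]
grip_width: 0.273
now [0.5102 0.1412 0.3313] t 6.8 yaw -5.38 tooldelta cm [ 0.84 -6.31 13.14] | after turn [ 4.2  -4.83 13.13] rotvec deg [-1.000e-02 -2.500e-01 -3.298e+01] F [-0.   0.1 -1.7] w 23.7
[ 0.42  0.08 -0.78  1.59  0.05  1.5  -0.45]
```

```bash

python3 -m jog '[[[0,0,0,0,0,-8.3,1.5],[0,0,0,0,0,-8.3,1.5],[0,0,0,0,0,-8.3,1.5],[0,0,0,0,0,-8.3,1.5],[2,-2.4,3,0,0,0,1.5],[2,-2.4,4,0,0,0,1.5],[0,0,4,0,0,0,1.5],[0,0,2,0,0,0,1.5],[0,0,0,0,0,0,1.5],[0,0,0,0,0,0,1.5]]]'
python3 - <<'E'
from h import *
delta([.448,.156,.20],27.6)
print(ctrl.get_state()['joint_positions'].round(2))
c=lambda u,v,s,a,b:((u+.5)/s-.5+a,(v+.5)/s-.5+b)
im=imaging.get_image("wrist")
a=im["frame"];t=imaging.get_image("top")["frame"][110:245,190:300]
A=cv2.resize(a,(800,500));cv2.imwrite("pics/w2.png",A[...,::-1])
for l in("scoop","tray","blank_low","blank_top"):
    for r in finder.spot_point(l,"wrist"):
        uv=np.array(r["point"])[::-1]*[640,400];print(l,round(r["conf"],2),(uv*1.25).round(1),ray(im,uv,0.016 if "blank" in l else 0).round(4))
E
```

```text
time: 7.8
position: [0.4514, 0.147, 0.2025]
tool_rot: [-1.637, -2.681, -0.0]
ft_force: [0.8, 0.9, -0.2]
grip_width: 0.272
now [0.4514 0.147  0.2025] t 7.8 yaw 27.19 tooldelta cm [0.95 0.11 0.25] | after turn [0.95 0.11 0.25] rotvec deg [-0.01 -0.02 -0.41] F [ 0.8  0.9 -0.2] w 23.7
[ 0.46  0.   -0.82  1.9   0.    1.24  0.11]
scoop 0.77 [403.5 287.4] [0.479  0.0937 0.    ]
tray 0.8 [583.8 221.7] [0.6006 0.2318 0.    ]
blank_top 0.77 [639.8 222. ] [0.6372 0.2541 0.016 ]
```

View pics/w2.png

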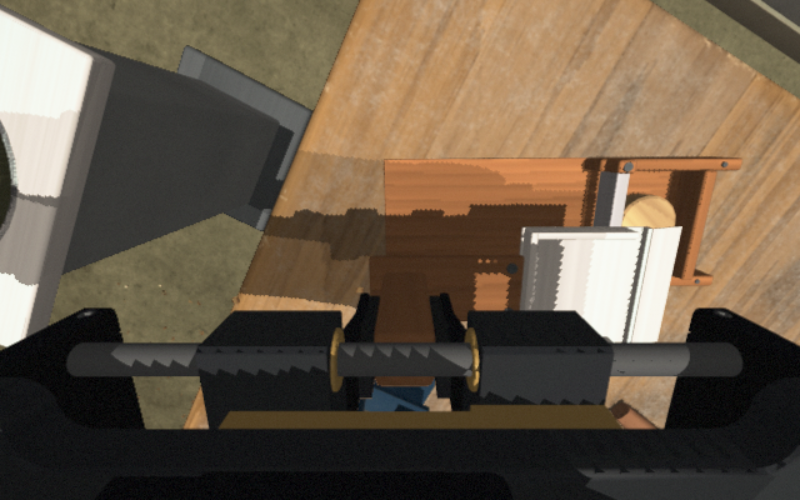

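The scoop hangs level, about parallel to the tray. The apron corner is at (385,160), the bar at (615,200), the blank at (650,212). The next script refines the tray pose from these.

```bash
python3 - <<'E'
from h import *
im=imaging.get_image("wrist")
c=lambda u,v:((u+.5)/1.25-.5,(v+.5)/1.25-.5)
a=ray(im,c(385,159),.004)[:2];b=ray(im,c(585,157),.004)[:2];print(a,b,"side yaw",np.degrees(np.arctan2(*(b-a)[::-1])))
e=ray(im,c(372,257),.004)[:2];d=a-e;print("rear edge yaw",np.degrees(np.arctan2(-d[0],d[1])))
p=ray(im,c(629,175),.05)[:2];q=ray(im,c(625,226),.05)[:2];d=p-q;print("bar yaw",np.degrees(np.arctan2(-d[0],d[1])))
for y in(27,27.6,28.2):
    y=np.radians(y);X=np.array([np.cos(y),np.sin(y)]);Y=np.array([-X[1],X[0]])
    print("origin from corner",a+.19*X-.056*Y,"from side line n:",(b@Y)-.056,"top-fit n",np.array([.5987,.2345])@Y, "bar edge x",p@X-.005,np.array([.5987,.2345])@X, "corner n",a@Y-.056)
print("blank", ray(im,c(649,212),.028))
# scoop in grasp: walls rear corners/lip
s=ctrl.get_state();Q=R.from_rotvec(s["tool_rot"]).as_matrix();zb=s["position"][2]-.0625
print(s["position"])
L=[(583,226,.0),(524,228,.014),(681,227,.001)]
for u,v,z in L: 
    P=ray(im,c(u,v),zb+z);print((Q.T@(P-s["position"])*1000).round(1))
E
```

```text
[0.40785097 0.19765428] [0.5661493  0.28108426] side yaw 27.791144311493955
rear edge yaw 18.597004763378738
bar yaw 32.834849563329385
origin from corner [0.60256567 0.23401611] from side line n: -0.0625784986407204 top-fit n -0.06286308227189438 bar edge x 0.6415907910516875 0.6399063782204996 corner n -0.06504921366020144
origin from corner [0.60217422 0.23605312] from side line n: -0.06919685324408442 top-fit n -0.06956059689654137 bar edge x 0.6413622575617326 0.6392130031213359 corner n -0.06979380786526265
origin from corner [0.60176146 0.23808593] from side line n: -0.07581376066377513 top-fit n -0.07625048341786192 bar edge x 0.6410628431663955 0.6384495311131041 corner n -0.07453688942384928
blank [0.63199794 0.26402577 0.028     ]
[0.45171493 0.14735738 0.20283005]
[ 34.1 101.9  62.6]
[36.1 64.  48.6]
[ 33.7 156.7  61.7]
```

```bash

python3 -m jog '[[[0.9,0.6,2,0,0,-0.5,1.5],[0,0,4,0,0,0,1.5],[0,0,4,0,0,0,1.5],[0,0,2,0,0,0,1.5],[0,0,1,0,0,0,1.5],[0,0,0,0,0,0,1.5],[0,0,0.3,0,0,0,1.5],[0,0,0,0,0,0,1.5]]]'
python3 - <<'E'
from h import *
for i in range(3):
    im=imaging.get_image("top");delta([.4535,.1583,.066],27.7)
c=im["frame"][110:245,190:300];A=cv2.resize(c,None,fx=4.2,fy=4.2,interpolation=cv2.INTER_CUBIC)
cv2.imwrite("pics/t3.png",A[...,::-1])
E
```

```text
time: 8.95
position: [0.4535, 0.1582, 0.0702]
tool_rot: [1.624, 2.687, 0.002]
ft_force: [0.0, -0.6, -1.1]
grip_width: 0.272
now [0.4534 0.1581 0.0702] t 9.0 yaw 27.69 tooldelta cm [0.01 0.01 0.42] | after turn [0.01 0.01 0.42] rotvec deg [ 0.11  0.06 -0.01] F [-0.1  0.3 -1.7] w 23.5
now [0.4533 0.1581 0.0702] t 9.05 yaw 27.69 tooldelta cm [0.01 0.02 0.42] | after turn [0.01 0.02 0.42] rotvec deg [ 0.1   0.06 -0.01] F [-1.2  0.  -1. ] w 23.9
now [0.4532 0.1581 0.07  ] t 9.1 yaw 27.69 tooldelta cm [0.01 0.04 0.4 ] | after turn [0.01 0.04 0.4 ] rotvec deg [ 0.09  0.05 -0.01] F [-0.4  1.4 -1.6] w 23.6
```

View pics/t3.png

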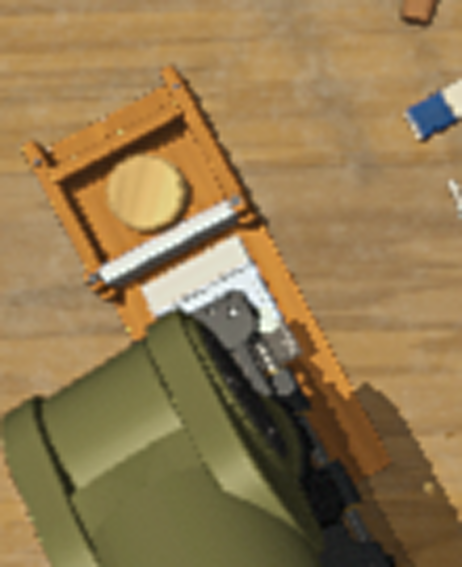

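```bash
python3 - <<'E'
from h import *
im=imaging.get_image("top");y=np.radians(27.7);X=np.array([np.cos(y),np.sin(y)]);Y=np.array([-X[1],X[0]])
c=lambda u,v:((u+.5)/4.2-.5+190,(v+.5)/4.2-.5+110)
for n,u,v,z in[("lipL",148,290,.01),("lipR",238,235,.01),("barL",97,276,.05),("barR",238,205,.05),("tr",252,222,.004),("tr2",388,458,.004),("blank",148,192,.028)]:
    d=ray(im,c(u,v),z)[:2]-[.6005,.2355];print(n,(d@X*1e3).round(1),(d@Y*1e3).round(1))
E
```

```text
lipL -15.1 31.9
lipR -11.6 -37.1
barL -0.6 50.1
barR -3.9 -49.6
tr -7.1 -48.8
tr2 -187.8 -53.1
blank 37.4 -0.8
```

```bash

for i in 1 2; do python3 -m jog '[[[0.07,0,0.2,0,0,0,1.5],[0,0,0,0,0,0,1.5],[0,0,0,0,0,0,1.5]]]'; done
python3 -m jog '[[[0,0,0.1,0,0,0,1.5],[0,0,0,0,0,0,1.5],[0,0,0,0,0,0,1.5]]]'
```

```text
time: 9.45
position: [0.452, 0.1586, 0.0671]
tool_rot: [-1.625, -2.689, 0.0]
ft_force: [0.3, 0.8, -1.3]
grip_width: 0.269
time: 9.75
position: [0.4522, 0.1592, 0.0655]
tool_rot: [1.625, 2.688, 0.0]
ft_force: [-1.1, -1.3, 4.6]
grip_width: 0.273
time: 10.05
position: [0.4522, 0.1591, 0.0655]
tool_rot: [1.625, 2.688, -0.001]
ft_force: [-4.2, -2.8, 13.8]
grip_width: 0.271
```

```bash

python3 -m jog '[[[0,1,-0.05,0,0,0,1.5],[0,1,0,0,0,0,1.5],[0,0.6,0,0,0,0,1.5],[0,0.4,0,0,0,0,1.5],[0,0.3,0,0,0,0,1.5],[0,0,0,0,0,0,1.5]]]'
python3 -m jog '[[[0,0.5,0,0,0,0,1.5],[0,0.5,0,0,0,0,1.5],[0,0.5,0,0,0,0,1.5],[0,0.5,0,0,0,0,1.5],[0,0,0,0,0,0,1.5]]]'
python3 - <<'E'
from h import *
im=imaging.get_image("top");s=ctrl.get_state();d=s["position"][:2]-[.6005,.2355];y=np.radians(27.7);print("tray x,y",d@[np.cos(y),np.sin(y)],d@[-np.sin(y),np.cos(y)])
delta([.549,.2085,.066],27.7)
E
```

```text
time: 10.65
position: [0.4803, 0.1741, 0.0655]
tool_rot: [-1.625, -2.688, 0.005]
ft_force: [-7.3, -3.5, 14.3]
grip_width: 0.271
time: 11.15
position: [0.4986, 0.1837, 0.0655]
tool_rot: [-1.625, -2.688, 0.003]
ft_force: [-5.3, -3.0, 10.2]
grip_width: 0.273
tray x,y -0.11433590085499651 0.001523791558480106
now [0.4986 0.1837 0.0655] t 11.2 yaw 27.69 tooldelta cm [-0.15  5.62 -0.06] | after turn [-0.15  5.62 -0.05] rotvec deg [-0.08  0.04 -0.01] F [-3.8 -2.3  9.5] w 23.6
```

```bash

python3 -m jog '[[[0,0.5,0,0,0,0,1.5],[0,0.5,0,0,0,0,1.5],[0,0.5,0,0,0,0,1.5],[0,0.5,0,0,0,0,1.5],[0,0,0,0,0,0,1.5]]]'
python3 -m jog '[[[0,0.5,0,0,0,0,1.5],[0,0.5,0,0,0,0,1.5],[0,0.5,0,0,0,0,1.5],[0,0.5,0,0,0,0,1.5],[0,0,0,0,0,0,1.5]]]'
python3 -m jog '[[[0,0.4,0,0,0,0,1.5],[0,0.4,0,0,0,0,1.5],[0,0.3,0,0,0,0,1.5],[0,0.3,0,0,0,0,1.5],[0,0,0,0,0,0,1.5]]]'
python3 - <<'E'
from h import *
im=imaging.get_image("top");s=ctrl.get_state();d=s["position"][:2]-[.6005,.2355];y=np.radians(27.7);print("tray x,y",d@[np.cos(y),np.sin(y)],d@[-np.sin(y),np.cos(y)],s["ft_force"].round(1),s["time"])
A=cv2.resize(im["frame"][115:205,190:280],None,fx=6,fy=6,interpolation=cv2.INTER_CUBIC)
cv2.imwrite("pics/t4.png",A[...,::-1])
E
```

```text
time: 11.7
position: [0.516, 0.1929, 0.0655]
tool_rot: [-1.625, -2.688, 0.004]
ft_force: [-6.0, -2.9, 11.6]
grip_width: 0.274
time: 12.2
position: [0.534, 0.2025, 0.0655]
tool_rot: [-1.625, -2.688, 0.002]
ft_force: [-4.1, -2.4, 9.3]
grip_width: 0.272
time: 12.7
position: [0.5459, 0.2088, 0.0655]
tool_rot: [-1.625, -2.688, 0.003]
ft_force: [-5.7, -2.5, 10.7]
grip_width: 0.276
tray x,y -0.06077747684611913 0.0016968048876647747 [-6.  -3.2 11.2] 12.75
```

View pics/t4.png

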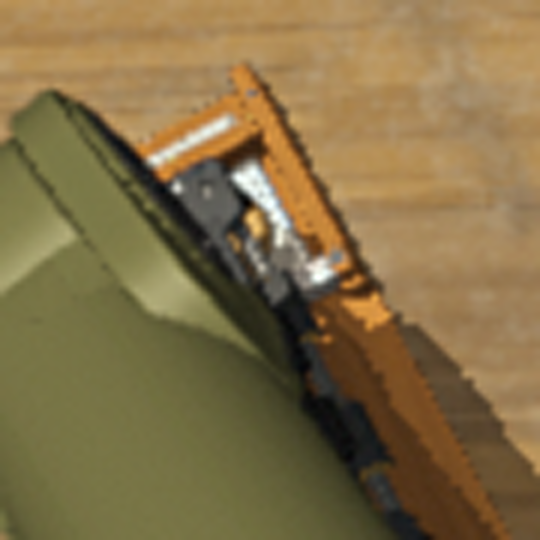

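The lip shows beyond the stop board at about (190,140), with the gripper hiding most of the pocket. I'll push in gently until the walls meet the board.

```bash

python3 -m jog '[[[0,0.2,0,0,0,0,1.5],[0,0.2,0,0,0,0,1.5],[0,0,0,0,0,0,1.5]]]'
python3 -m jog '[[[0,0.15,0,0,0,0,1.5],[0,0.15,0,0,0,0,1.5],[0,0,0,0,0,0,1.5]]]'
python3 - <<'E'
from h import *
w=imaging.get_image("wrist");s=imaging.get_image("scene")
d=ctrl.get_state()["position"][:2]-[.6005,.2355];y=np.radians(27.7);print("tray x",d@[np.cos(y),np.sin(y)])
A=cv2.resize(w["frame"][100:320,340:640],(500,367),interpolation=cv2.INTER_CUBIC)
B=cv2.resize(s["frame"][205:280,190:310],(300,188),interpolation=cv2.INTER_CUBIC)
cv2.imwrite("pics/w4.png",np.hstack([A,np.pad(B,((0,179),(0,0),(0,0)))])[...,::-1])
for cam,im in(("wrist",w),("scene",s)):
  for l in("blank_low","blank_top"):
    for r in finder.spot_point(l,cam):
        uv=np.array(r["point"])[::-1]*[640,400];P=ray(im,uv,.018);d=P[:2]-[.6005,.2355];print(cam,l,round(r["conf"],2),uv,d@[np.cos(y),np.sin(y)],d@[-np.sin(y),np.cos(y)])
E
```

```text
time: 13.05
position: [0.5492, 0.2105, 0.0655]
tool_rot: [-1.625, -2.688, 0.004]
ft_force: [-6.5, -3.5, 11.2]
grip_width: 0.27
time: 13.35
position: [0.5506, 0.2113, 0.0655]
tool_rot: [-1.624, -2.687, 0.009]
ft_force: [-10.9, -5.2, 14.8]
grip_width: 0.273
tray x -0.055421904942348194
wrist blank_top 0.56 [462.4 241.6] 0.041488874088554166 -0.003799093727910461
scene blank_low 0.54 [228.288 239.52 ] 0.03784257301008556 0.006573957367147646
scene blank_top 0.64 [225.792 237.2  ] 0.048057241413736615 -0.0006166955058116257
```

View pics/w4.png

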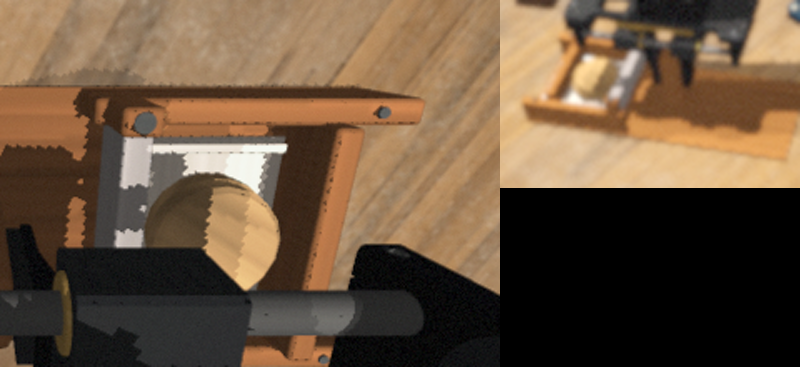

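Both blanks now ride in the pocket: the disc is at about (213,235) in the crop, inside the scoop walls and clear of the gripper, and the walls just meet the stop board. Now drawing back.

```bash

python3 -m jog '[[[0,-0.3,0,0,0,0,1.5],[0,-0.5,0,0,0,0,1.5],[0,-0.5,0,0,0,0,1.5],[0,-0.5,0,0,0,0,1.5],[0,-0.5,0,0,0,0,1.5],[0,-0.5,0,0,0,0,1.5],[0,-0.5,0,0,0,0,1.5],[0,-0.5,0,0,0,0,1.5]]]'
python3 -m jog '[[[0,-0.5,0,0,0,0,1.5],[0,-0.5,0,0,0,0,1.5],[0,-0.5,0,0,0,0,1.5],[0,-0.5,0,0,0,0,1.5],[0,-0.5,0,0,0,0,1.5],[0,-0.5,0,0,0,0,1.5],[0,-0.5,0,0,0,0,1.5],[0,-0.5,0,0,0,0,1.5]]]'
python3 -m jog '[[[0,-0.6,0,0,0,0,1.5],[0,-0.6,0,0,0,0,1.5],[0,-0.6,0,0,0,0,1.5],[0,-0.6,0,0,0,0,1.5],[0,-0.6,0,0,0,0,1.5],[0,-0.6,0,0,0,0,1.5],[0,-0.4,0,0,0,0,1.5],[0,0,0,0,0,0,1.5],[0,0,0,0,0,0,1.5]]]'
python3 - <<'E'
from h import *
w=imaging.get_image("wrist");s=imaging.get_image("top")
st=ctrl.get_state();d=st["position"][:2]-[.6005,.2355];y=np.radians(27.7);print("tray x",d@[np.cos(y),np.sin(y)],st["ft_force"],st["time"])
A=cv2.resize(w["frame"][100:320,340:640],(500,367),interpolation=cv2.INTER_CUBIC)
B=cv2.resize(s["frame"][115:205,190:280],(300,300),interpolation=cv2.INTER_CUBIC)
cv2.imwrite("pics/w5.png",np.hstack([A,np.pad(B,((0,67),(0,0),(0,0)))])[...,::-1])
E
```

```text
time: 14.45
position: [0.5202, 0.1951, 0.0656]
tool_rot: [1.624, 2.687, 0.005]
ft_force: [2.7, 1.1, 0.9]
grip_width: 0.272
time: 15.25
position: [0.4849, 0.1766, 0.0656]
tool_rot: [1.624, 2.687, 0.005]
ft_force: [4.9, 2.3, 0.4]
grip_width: 0.273
time: 16.15
position: [0.449, 0.1576, 0.0655]
tool_rot: [1.625, 2.687, 0.002]
ft_force: [2.4, 1.4, 8.8]
grip_width: 0.272
tray x -0.1702899395199457 [2.63076068 1.48650472 8.24920657] 16.25
```

View pics/w5.png

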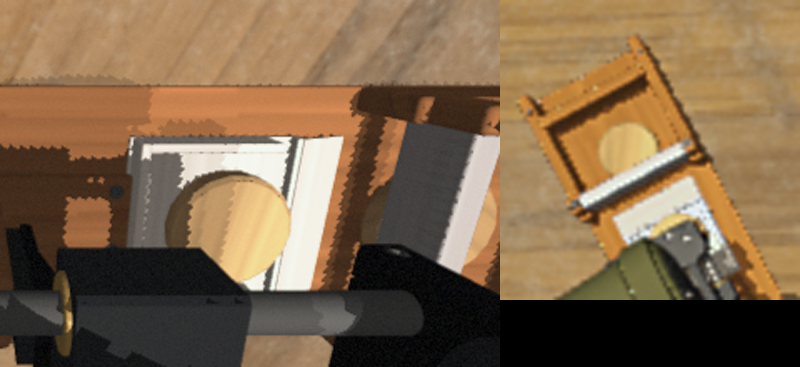

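One blank sits in the pocket at (230,230). The struck-off blank lies flat beyond the bar, at (628,148) in the top crop. Releasing and retreating.

```bash

python3 -m jog '[[[0,0,-0.08,0,0,0,1.5],[0,0,0,0,0,0,1.5],[0,0,0,0,0,0,5.5],[0,0,0,0,0,0,5.5],[0,0,0,0,0,0,5.5],[0,0,0,0,0,0,5.5],[0,0,-2,0,0,0,5.5],[0,0,-4,0,0,0,5.5],[0,0,-5,0,0,0,5.5],[0,0,-5,0,0,0,5.5],[0,0,-4,0,0,0,5.5],[0,0,0,0,0,0,5.5]]]'
python3 -m jog '[[[-5,0,0,0,0,0,5.5],[-5,0,0,0,0,0,5.5],[-5,0,0,0,0,0,5.5],[-5,0,0,0,0,0,5.5],[-5,0,0,0,0,0,5.5],[0,0,0,0,0,0,5.5],[0,0,0,0,0,0,5.5],[0,0,0,0,0,0,5.5]]]'
python3 - <<'E'
from h import *
t=imaging.get_image("top");y=np.radians(27.7)
for l in("scoop","blank_low","blank_top"):
    for r in finder.spot_point(l,"top"):
        uv=np.array(r["point"])[::-1]*[640,400];P=ray(t,uv,.004);d=P[:2]-[.6005,.2355];print(l,round(r["conf"],2),uv.round(1),d@[np.cos(y),np.sin(y)],d@[-np.sin(y),np.cos(y)])
A=cv2.resize(t["frame"][115:245,190:310],None,fx=4.4,fy=4.4,interpolation=cv2.INTER_CUBIC)
cv2.imwrite("pics/t6.png",A[...,::-1]);print(ctrl.get_state()["ft_force"])
E
```

```text
time: 17.45
position: [0.4509, 0.1585, 0.2708]
tool_rot: [1.621, 2.682, 0.008]
ft_force: [-0.4, 0.3, -0.0]
grip_width: 0.635
time: 18.25
position: [0.5638, -0.0624, 0.2645]
tool_rot: [-1.622, -2.688, 0.0]
ft_force: [-0.9, 0.5, 0.2]
grip_width: 0.631
scoop 0.76 [258.8 220.8] -0.16210360876002658 0.005535344453414227
blank_low 0.5 [243.4 187.4] -0.06013685259921276 -0.0007994986447608862
[-0.0268669   0.07693943  0.34189699]
```

View pics/t6.png

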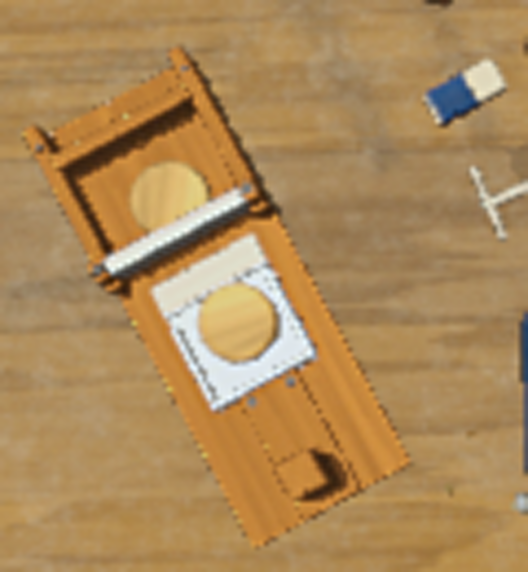

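```bash
python3 -c "
from bench import close_job
print(close_job())"
```

```text
the job is handed in; nothing more can be done
None
```

I slid the shallow scoop under the bar until its walls touched the stop board with both blanks in it. I then drew it back so the bar struck off the upper blank, released the scoop and handed the job in at about 18 s.

**Last checks:**
- **Final top picture:** one blank is in the pocket, and the scoop lies on the apron fully clear of the bar. The other blank lies flat between the bar and the stop board.
- **Positions:** the finder put the scoop at tray x of about -0.162 m, 5 mm off the middle line. The blank's finder point lay about 0.10 m ahead of the scoop's origin, inside the required range. The arm's own reading at release was -0.170 m, an 8 mm disagreement, but both are within limits.
- **Forces:** wrist force was near zero after I moved the arm away. The largest value I saw while pushing was about 19 N.
- **Not confirmed:** the finder did not report the struck-off blank in the last picture, so I confirmed it only by eye. I also judged that both blanks had settled in the scoop from one partly hidden wrist view and the geometry.

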